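# Load the short core ring on the trimming spindle and lock it

### The arm

A 6-joint arm with a two-finger parallel gripper is mounted at the origin on the work surface. World frame = base frame: x ahead of the robot, y to its left, z up, the work surface at z = 0. Lengths are in m, angles in rad, forces in N, time in s.
With the tool pointing down it reaches from about 0.375 to 0.9 m from the base axis. Payload 3.1 kg.
Tool frame: the origin (TCP) lies at the centre of the arm's flange, where the gripper is bolted on; the fingertips stand 173 mm ahead of it and the grasp point (between the pads) lies 155 mm ahead of it; z points along the fingers, y is the line along which they close (so a half turn about z gives the same grasp; the last joint's range is limited). The gripper opens to 85 mm and grips with 20 to 120 N. Pads are 22 mm wide; open, the fingers measure 114 mm over their backs; the gripper's body (76 mm by 85 mm) begins 54 mm behind the grasp point. The pads swing forward as they close: fully open they stand 13 mm farther back than shut.
Start: joints at [-1.349, 0.527, 1.433, -0, 1.181, -0.178], TCP at [0.243, -0.576, 0.405] pointing down, gripper open.
Joint ranges: [-3.08, 3.08], [-0.75, 2.2], [0.22, 2.44], [-1.43, 4.57], [0, 2.65], [-2.85, 2.85]. Speed limits (rad/s): [2.79, 2.79, 3.14, 3.14, 3.14, 3.14].

### API

Orientations are given as a unit quaternion [x, y, z, w].
In Python, from station import * gives the robot as it stands.
- The arm moves only by the shell command python3 -m jog 'ROWS' [OPENING] [FORCE]. ROWS is a JSON object of lists of equal length, an entry for each row: "linear": the shift along the world's x, y, z in mm, a list of three; "turn": the turn about the world's z in units of 5 degrees (1.0 is 5 degrees). A call has 1 to 12 rows; each row shifts and turns the commanded pose from where the row before left it; what a row does not reach is not made up. A row lasts 1/8 s, in which the tool goes at most 62.5 mm and 10.7 degrees, less where a joint would pass 70% of its speed; a pose out of reach is approached as far as the arm can. A call is refused whole if a number of a shift passes 62.5 or a number of a turn 1, either way. A call with a gripper value outside its range is refused whole. OPENING is the opening, from 0 (shut) to 1 (fully open), set as the call begins (- or left out, the last holds). The fingers move at their own pace and stop on an object; FORCE is the grip in N (left out, the last holds). Time passes only in rows, so rows that do not move let the fingers close. It gives the time, the measured TCP pose, the force, the opening and the grip force at its end, in the units of the state.
- sense(): the state, without advancing time (a new reading comes with each control period).
- snapshot(name): name is "side" or "top"; returns the picture (400x640x3 uint8, red, green, blue); there is no depth.
- get_calibration(name): a dict with "fx", "fy", "cx", "cy" (pixels), "world_to_cam" (4x4, takes a point from world to camera coordinates). Camera axes: x right, y down, z forward; pixel columns grow to the right and rows downward; lengths in m; the calibration is good to about 2 mm. A picture is of the moment at which its call begins. get_calibration takes no time and is no camera call.
- sign_off(): hands the job in; it is judged then, once.
The state is a dict: "t": time; "q": joint angles; "qd": joint speeds; "tau": joint torques, N m; "tcp_pos": TCP position; "tool_rot": TCP orientation; "force": force on the tool from outside, world axes, zero at the start; "ft_torque": the same for the moment, N m; "finger_gap": opening from 0.0 (shut) to 1.0 (fully open); "gripper_force": force on a finger pad.
Only numpy, scipy, OpenCV 4.12 (cv2) and the standard library are available. Lean on these libraries where they do the work, as an engineer would, in place of code of your own. Each camera call takes 0.05 s, during which the arm holds its last target. There are 200 camera calls.

### The job

Take the one short core ring off the turntable and mount it on the upright spindle of the trimming station, first swinging the lock arm aside if it is in the way. Press the ring down until the stiff seat under it is fully home, then swing the lock arm back over the ring, right up to its stop. Leave the five tall rings, the vial, the crucible lid and the ring puller where they are.

Things in the scene. Friction and masses are not known exactly. Their poses are not given: they have to be found in the camera images.
- short_ring: the SHORT core ring: plain steel ring, 62 mm outside and 52 mm inside diameter (5 mm wall), only 45 mm tall, 0.2 to 0.4 kg; the others are 60 mm tall. Stands upright on the turntable at the start. Origin: centre of its underside, z up along its axis
- turntable: cast aluminium turntable, brake locked (it does not turn), 260 mm diameter, top face 45 mm above the bench, with a hub button 32 mm wide and 12 mm high at the centre. The six rings stand on it in any order on a 95 mm radius, 60 degrees apart (neighbours 95 mm centre to centre, so 33 mm gaps). Origin: centre of its underside on the bench
- station: fixed grey trimming station: base plate 120 mm (x) by 175 mm (y, from -70 to +105 mm), 25 mm thick. Origin: under the spindle axis, on the bench; z up. A dark steel upright spindle stands at x = y = 0: 46 mm diameter up to 64 mm above the bench, then a cone narrowing to 20 mm diameter at its top, 76 mm above the bench
- spindle (a point): point on the spindle axis 35 mm above the bench: where the centre of the short ring's underside lies when it is fully home (its top is then 80 mm above the bench). Axes as station
- seat (a joint): brass disc 60 mm in diameter around the spindle that the ring comes to rest on; it slides stiffly straight down the spindle and stays where it is left. Value in m: 0 = up (its top 50 mm above the bench), 0.015 = pressed fully home (its top 35 mm above the bench). About 8 N moves it; the ring's weight does not
- lock (a joint): lock arm: aluminium bar 20 mm wide, 10 mm thick, underside 84 mm above the bench, swinging level about pivot. In rad: 0 = closed at its stop, pointing to the station's -y across the spindle; grows counterclockwise from above, free end towards the station's +x; 1.9 = fully open. Below 0.9 it blocks a ring. Moves easily, stays where left; passes over the ring only once that is home
- pivot (a point): on the lock arm's hinge axis, 75 mm from the spindle axis along the station's +y, 84 mm above the bench. The hub there rises to 102 mm
- lock_peg (a point): middle of the upright black handle peg on the free end of the lock arm, 130 mm from the hinge axis; 18 mm diameter, 50 mm tall, from 94 to 144 mm above the bench
- tall_ring1: a TALL core ring, as the short one but 60 mm tall, 0.4 kg; stays on the turntable. Origin: centre of its underside
- tall_ring2: a TALL core ring, as the short one but 60 mm tall, 0.4 kg; stays on the turntable. Origin: centre of its underside
- tall_ring3: a TALL core ring, as the short one but 60 mm tall, 0.4 kg; stays on the turntable. Origin: centre of its underside
- tall_ring4: a TALL core ring, as the short one but 60 mm tall, 0.4 kg; stays on the turntable. Origin: centre of its underside
- tall_ring5: a TALL core ring, as the short one but 60 mm tall, 0.4 kg; stays on the turntable. Origin: centre of its underside
- vial: amber glass vial with black cap, 38 mm diameter, 95 mm tall, standing on the bench. Origin: centre of its underside
- crucible_lid: white ceramic crucible lid with a knob, 72 mm diameter, 28 mm tall, lying on the bench. Origin: centre of its underside
- puller: heavy chrome ring puller lying flat, about 210 mm long (x: T-handle at -109 mm, claws at +99 mm), 110 mm wide, 22 mm tall. Origin: on the bench under its middle block
Things that resemble listed ones, but are neither listed nor needed, are in the scene too. Leave any blue look-alike of the short_ring alone.

How it is judged:
On the way, in this order (a step that is already met when the one before it is completed fails the run):
1. the short ring is round the spindle (horizontal distance between short_ring and spindle below 0.007 m and z of short_ring in the frame of spindle below 0.025 m), for 0.1 s.
2. the short ring and the seat under it are pressed fully home (horizontal distance between short_ring and spindle below 0.005 m and z of short_ring in the frame of spindle between -0.003 and 0.0035 m and angle between short_ring's own z axis and vertical below 0.06 rad and value of joint seat above 0.0125 m), for 0.2 s.
At the end, for the whole second after the job is handed in: The short ring is level and at rest on the spindle (within 5 mm of its axis), fully home (underside within 3.5 mm of home height, the seat pressed down at least 12.5 of its 15 mm), and the lock arm is closed over it to within 0.1 rad of its stop (all of step 2 and value of joint lock below 0.1 rad and linear speed of short_ring below 0.02 m/s); the robot touches nothing.
It fails at once if a tall ring is moved more than 20 mm (distance of any of tall_ring1, tall_ring2, tall_ring3, tall_ring4, tall_ring5 from where it was at the start of the episode above 0.02 m).
It fails at once if the amber vial is moved more than 25 mm or tipped over (distance of vial from where it was at the start of the episode above 0.025 m or angle between vial's own z axis and vertical above 0.5 rad).
It fails at once if the crucible lid is moved more than 25 mm or tipped over (distance of crucible_lid from where it was at the start of the episode above 0.025 m or angle between crucible_lid's own z axis and vertical above 0.5 rad).
It fails at once if the ring puller is moved more than 25 mm or tipped over (distance of puller from where it was at the start of the episode above 0.025 m or angle between puller's own z axis and vertical above 0.5 rad).
It also fails if it takes over 72 s, if anything falls off the work surface, if the arm or the gripper's body presses on something with over 40 N, if the wrist force passes 120 N, or if a joint passes its speed limit or range.

## Working session

There is one attempt and no reset: what is moved stays moved. The work goes in short steps, Python scripts to look and compute and a shell command to move; the robot and the scene stay as the last step left them, time stands still between calls to the robot, and variables do not carry over. Pictures are saved under pics/ and viewed, at most 10 in all, crops included, and the job is handed in when it is done.

```bash
mkdir -p pics; ls; python3 - <<'E'
from station import *
import cv2
for n in("top","side"):
    im=snapshot(n); cv2.imwrite(f"pics/{n}0.png",im[:,:,::-1]); c=get_calibration(n); print(n,c)
s=sense();print(s)
E
```

```text
pics
top {'fx': 434.52713142339843, 'fy': 434.52713142339843, 'cx': 319.001793284348, 'cy': 196.81422156642077, 'world_to_cam': array([[-0.01736316, -0.99983638, -0.00507199,  0.11871988],
       [-0.98077607,  0.01801782, -0.19430303,  0.59279139],
       [ 0.19436263,  0.00160077, -0.98092844,  1.43697834],
       [ 0.        ,  0.        ,  0.        ,  1.        ]])}
side {'fx': 407.0101982072195, 'fy': 407.0101982072195, 'cx': 320.299782164188, 'cy': 194.37530382143694, 'world_to_cam': array([[-9.76660263e-01, -2.14787954e-01,  9.30001849e-04,
         6.07294935e-01],
       [-1.23991956e-01,  5.60256547e-01, -8.18986322e-01,
         1.09571683e-01],
       [ 1.75387357e-01, -7.99986710e-01, -5.73812286e-01,
         1.23035282e+00],
       [ 0.00000000e+00,  0.00000000e+00,  0.00000000e+00,
         1.00000000e+00]])}
{'t': 0.1, 'q': array([-1.34954935e+00,  5.28372879e-01,  1.43376593e+00, -9.11093268e-06,
        1.18141541e+00, -1.78519287e-01]), 'qd': array([-0.00049438, -0.00259846, -0.00374556, -0.00207282, -0.00105966,
        0.00136848]), 'tau': array([ 1.32937898e-04, -4.43302882e+01, -1.78586197e+01, -1.26551690e-04,
        3.88821383e-03, -2.04069516e-05]), 'tcp_pos': array([ 0.24319827, -0.57540821,  0.40383397]), 'tool_rot': array([ 9.80088973e-01,  1.98556395e-01, -2.51635071e-05, -9.80469184e-04]), 'force': array([-0.42207734,  0.876387  ,  0.3791652 ]), 'ft_torque': array([-0.02618693,  0.00392626,  0.013682  ]), 'gripper_force': 0.0, 'finger_gap': 1.0026102500320102}
```

View pics/top0.png

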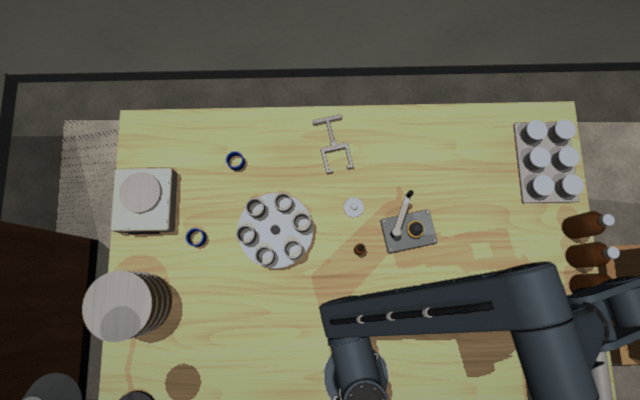

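View pics/side0.png

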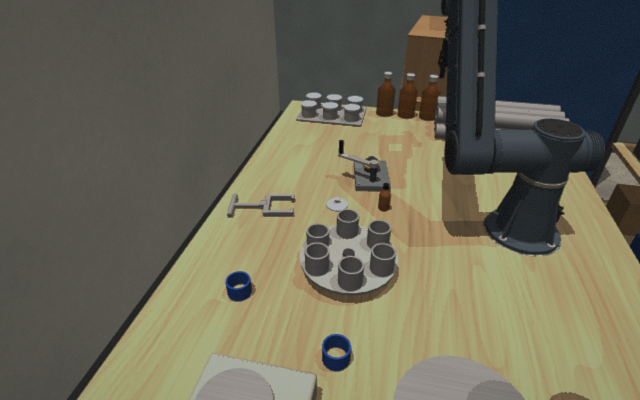

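The top view shows the turntable at about (275,230) with six rings. The station is at about (408,230): brass seat and spindle at (416,229), lock hub at (397,234), and black peg at (410,194). The vial is at (360,250), the lid at (354,207) and the puller at (333,145). Two blue look-alikes at (236,161) and (196,238) are to be left alone.

```bash
cat > h.py <<'E'
from station import *
import numpy as np, cv2
C={n:get_calibration(n) for n in("top","side")}
def proj(n,p):
    c=C[n];q=c["world_to_cam"]@np.append(p,1);return np.array([c["fx"]*q[0]/q[2]+c["cx"],c["fy"]*q[1]/q[2]+c["cy"]])
def ray(n,u,v):
    c=C[n];W=c["world_to_cam"];R=W[:3,:3]
    return -R.T@W[:3,3], R.T@np.array([(u-c["cx"])/c["fx"],(v-c["cy"])/c["fy"],1])
def onz(n,u,v,z):
    o,d=ray(n,u,v);return o+d*(z-o[2])/d[2]
def tri(uv1,uv2):
    o,d=ray("top",*uv1);p,e=ray("side",*uv2)
    s=np.linalg.lstsq(np.c_[d,-e],p-o,rcond=None)[0]
    a,b=o+d*s[0],p+e*s[1];return (a+b)/2,np.linalg.norm(a-b)
def crop(n,im,x,y,w,h,k): return cv2.resize(im[y:y+h,x:x+w],None,fx=k,fy=k,interpolation=cv2.INTER_CUBIC)
E
python3 - <<'E'
from h import *
t=cv2.imread("pics/top0.png");s=cv2.imread("pics/side0.png")
a=crop("top",t,230,185,90,90,4.4);b=crop("side",s,295,200,110,100,3.6)
c=crop("top",t,375,180,70,80,3.0);d=crop("side",s,325,130,75,70,3.0)
out=np.zeros((600,800,3),np.uint8)
for im,x,y in((a[:360],0,0),(b,400,0),(c,0,360),(d,400,360)):
    o=out[y:y+im.shape[0],x:x+im.shape[1]];o[:]=im[:o.shape[0],:o.shape[1]]
cv2.imwrite("pics/crops.png",out)
# turntable
for u,v in((275,230),):print(onz("top",u,v,.057))
print("vial",onz("top",360,246,.095),"lid",onz("top",354,208,.02),"seat",onz("top",416,229,.05),"peg",onz("top",410,192,.144),"peg-side",onz("side",341,141,.144))
E
```

```text
[0.48300039 0.25948693 0.057     ]
vial [ 0.42063553 -0.02356795  0.095     ] lid [ 0.56013216 -0.01403504  0.02      ] seat [ 0.47863668 -0.22039221  0.05      ] peg [ 0.58836349 -0.18749171  0.144     ] peg-side [ 0.58915329 -0.1815114   0.144     ]
```

View pics/crops.png

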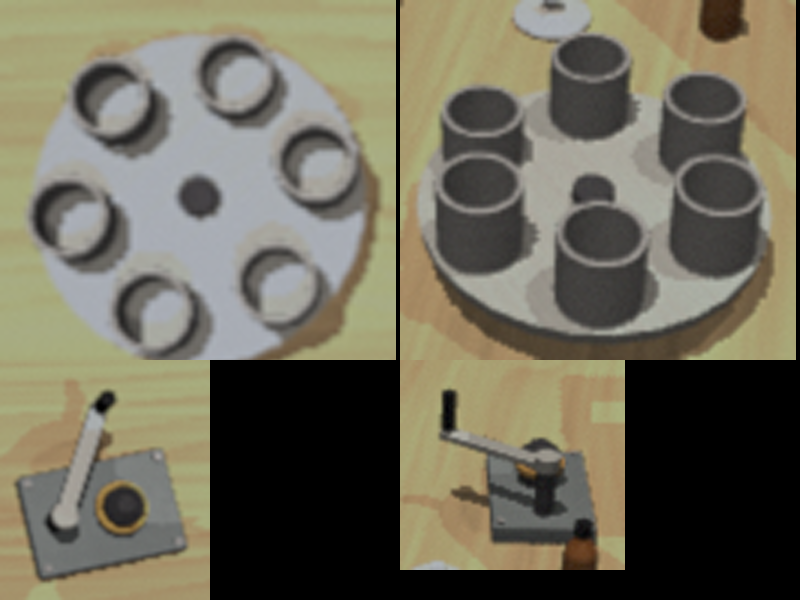

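The enlarged crop shows six candidate rings at crop pixels (112,102), (238,80), (318,163), (282,287), (157,312) and (75,218). I'll get the rim heights by triangulating across the two views; the short one should come out 15 mm lower.

```bash
python3 - <<'E'
from h import *
T=[(112,102),(238,80),(318,163),(282,287),(157,312),(75,218)]
S=[(483,112),(591,65),(704,102),(716,186),(600,234),(480,182)]
T=[(x/4.4+230-.4,y/4.4+185-.4) for x,y in T];S=[((x-400)/3.6+295-.4,y/3.6+200-.4) for x,y in S]
for a in T:
    r=[tri(a,b) for b in S]; j=min(range(6),key=lambda j:r[j][1]+ (9 if abs(r[j][0][2]-.1)>.025 else 0))
    print(np.round(a,1),j,np.round(S[j],1),np.round(r[j][0],4),round(r[j][1],4))
t=cv2.imread("pics/top0.png").astype(int)
# turntable + brass + spindle + plate
b,g,r=t[...,0],t[...,1],t[...,2]
hsv=cv2.cvtColor(t.astype(np.uint8),cv2.COLOR_BGR2HSV)
reg=np.zeros(b.shape,bool);reg[180:280,230:325]=1
m=((hsv[...,1]<45)&reg).astype(np.uint8)
m=cv2.morphologyEx(m,cv2.MORPH_CLOSE,np.ones((3,3)))
c=max(cv2.findContours(m,0,1)[0],key=cv2.contourArea)
print("tt",cv2.fitEllipse(cv2.convexHull(c)))
e=cv2.fitEllipse(cv2.convexHull(c))[0]; print(onz("top",*e,.045))
reg=np.zeros(b.shape,bool);reg[215:245,403:430]=1
m=((hsv[...,1]>110)&(hsv[...,0]<30)&reg).astype(np.uint8)
c=max(cv2.findContours(m,0,1)[0],key=cv2.contourArea)
e=cv2.fitEllipse(cv2.convexHull(c));print("brass",e,onz("top",*e[0],.05))
u,v=123/3+375-.3,(507-360)/3+180-.3
print("spindle black blob at cone",onz("top",u,v,.07))
# station plate corners
reg=np.zeros(b.shape,bool);reg[195:260,375:445]=1
for lo in (0,):
    m=((hsv[...,1]<70)&reg&(g>50)).astype(np.uint8); m=cv2.morphologyEx(m,cv2.MORPH_OPEN,np.ones((3,3)))
    c=max(cv2.findContours(m,0,1)[0],key=cv2.contourArea)
cs=[(17,483),(162,448),(187,548),(40,578)]
P=[onz("top",x/3+375-.3,(y-360)/3+180-.3,.025)[:2] for x,y in cs];print("corners",np.round(P,4))
print("hub",onz("top",65/3+375,(517-360)/3+180,.102)," peg top",onz("top",106/3+375,(400-360)/3+180,.144))
E
```

```text
[255.1 207.8] 5 [316.8 250.2] [0.5567 0.322  0.0992] 0.0065
[283.7 202.8] 0 [317.7 230.7] [0.5755 0.228  0.0815] 0.0071
[301.9 221.6] 1 [347.7 217.7] [0.5062 0.1665 0.0916] 0.0022
[293.7 249.8] 2 [379.  227.9] [0.4148 0.1941 0.0929] 0.0053
[265.3 255.5] 3 [382.4 251.3] [0.3976 0.2869 0.0959] 0.0051
[246.6 234.1] 4 [350.2 264.6] [0.469  0.3492 0.0947] 0.0052
tt ((274.28253173828125, 229.64358520507812), (76.65864562988281, 76.72880554199219), 118.84955596923828)
[0.48573175 0.26320368 0.045     ]
brass ((414.7694091796875, 229.0291748046875), (15.709136009216309, 17.193506240844727), 149.30067443847656) [ 0.47861221 -0.21619841  0.05      ]
spindle black blob at cone [ 0.47730189 -0.2150257   0.07      ]
corners [[ 0.5128 -0.1039]
 [ 0.5509 -0.2745]
 [ 0.4341 -0.2954]
 [ 0.4029 -0.1252]]
hub [ 0.4626425  -0.14483853  0.102     ]  peg top [ 0.58393066 -0.18831497  0.144     ]
```

The triangulated rims all read about 10 mm low. Five sit at z 0.092–0.099. The ring at top (283.7,202.8) / side (317.7,230.7), which is crop (238,80) / (483,112), reads 0.0815 with a clearly lower rim, so that is the short ring. The lock is at about 1.03 rad and so already clear. I'll move towards the ring.

```bash
python3 -m jog '{"linear":[[27,50,0],[27,50,0],[27,50,0],[27,50,0],[27,50,0],[27,50,0],[27,50,0],[27,50,0],[27,50,0],[27,50,0],[27,50,0],[27,50,0]],"turn":[0,1,1,1,1,1,1,1,1,1,0,0]}' 1
python3 - <<'E'
from h import *
from scipy.optimize import least_squares
T=[(112,102),(238,80),(318,163),(282,287),(157,312),(75,218)]
S=[(480,182),(483,112),(591,65),(704,102),(716,186),(600,234)]
T=[(x/4.4+230-.4,y/4.4+185-.4) for x,y in T];S=[((x-400)/3.6+295-.4,y/3.6+200-.4) for x,y in S]
Z=[.105,.09]+[.105]*4
def mod(p):return np.array([[p[0]+.095*np.cos(p[2]-k*np.pi/3),p[1]+.095*np.sin(p[2]-k*np.pi/3),Z[k]] for k in range(6)])
for w in("top","side","both"):
    def f(p):
        M=mod(p);r=[]
        for n,U in(("top",T),("side",S)):
            if w in(n,"both"): r+=[proj(n,M[k])-U[k] for k in range(6)]
        return np.ravel(r)
    s=least_squares(f,[.484,.262,.7]);print(w,s.x.round(4),"short",mod(s.x)[1].round(4),np.abs(s.fun).max().round(2), "rms",np.sqrt((s.fun**2).mean()).round(2))
print(sense()["tcp_pos"],sense()["tool_rot"],sense()["q"])
E
```

```text
t: 1.6
tcp_pos: [0.5679, 0.0261, 0.4044]
tool_rot: [0.829, 0.559, -0.0, -0.0]
force: [0.6, -0.4, -0.2]
finger_gap: 0.999
gripper_force: 0.0
top [0.4829 0.2567 0.7296] short [0.5731 0.2271 0.09  ] 0.82 rms 0.47
side [0.4881 0.268  0.7143] short [0.5779 0.237  0.09  ] 1.93 rms 0.74
both [0.4864 0.2617 0.7208] short [0.5764 0.2312 0.09  ] 3.22 rms 1.45
[0.56785117 0.02614814 0.40438774] [ 8.29437113e-01  5.58600021e-01 -2.79395570e-04 -1.18845768e-04] [-1.50469590e-01  4.51767526e-01  1.57699369e+00 -2.26337485e-04
  1.11340373e+00  2.35032741e-01]
```

```bash
python3 -m jog '{"linear":[[2,51,0],[2,51,0],[2,52,0],[2,52,0],[0,0,-50],[0,0,-54],[0,0,0]],"turn":[0,0,0,0,0,0.5,0]}'
python3 - <<'E'
from h import *
s=sense();print(s["tcp_pos"],s["tool_rot"])
a=snapshot("side")[:,:,::-1];b=snapshot("top")[:,:,::-1]
cv2.imwrite("pics/s1.png",a);cv2.imwrite("pics/t1.png",b)
cv2.imwrite("pics/c1.png",np.hstack([crop("",a,270,150,130,150,4)[:600,:520],np.pad(crop("",b,240,150,70,150,4),((0,0),(0,0),(0,0)))]))
E
```

```text
t: 2.48
tcp_pos: [0.5732, 0.2301, 0.2961]
tool_rot: [0.817, 0.576, -0.005, -0.002]
force: [0.4, 0.5, -0.6]
finger_gap: 0.998
gripper_force: 0.0
[0.57316344 0.23008375 0.29608235] [ 0.81713583  0.57641416 -0.00548083 -0.00239049]
```

View pics/c1.png

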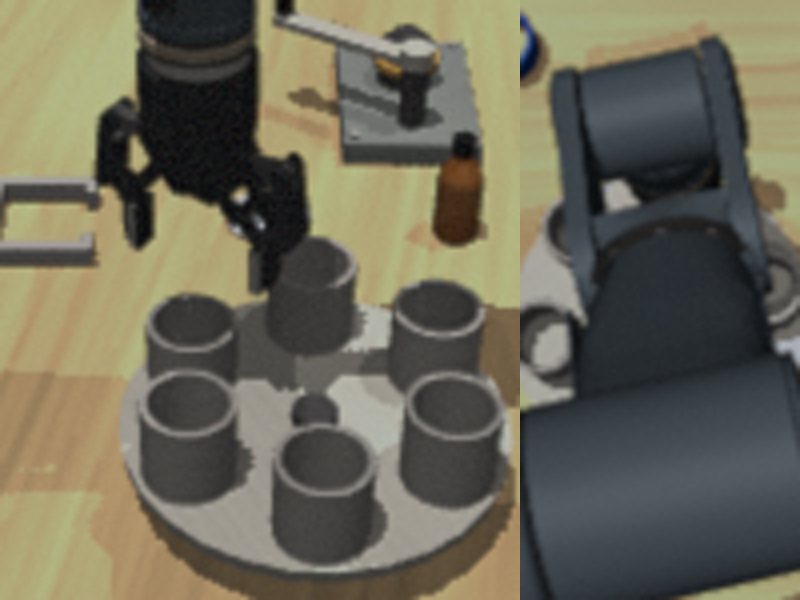

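The side crop shows fingertips at about (304.5,210.7) and (335.5,222.5), with the short ring's rim at about (318,230.5) below them. I'll check the camera bias against the known fingertip position.

```bash
python3 - <<'E'
from h import *
s=sense();p=s["tcp_pos"];print(p)
print("pred",proj("side",[p[0],p[1],.136]),"obs mid (320,216.6)")
y=np.array([np.cos(-.36),np.sin(-.36),0])
for k in(-1,1):print(proj("side",np.array([p[0],p[1],.136])+k*y*.0475))
print("px per mm",proj("side",[p[0]+.01,p[1],.136])-proj("side",[p[0],p[1],.136]),proj("side",[p[0],p[1]+.01,.136])-proj("side",[p[0],p[1],.136]))
# sharper ring fit in top image: rim bright ring? use blue/turntable in side: rim light edges
t=cv2.imread("pics/top0.png");g=cv2.cvtColor(t,cv2.COLOR_BGR2GRAY)
u=cv2.resize(g[185:275,230:320],None,fx=8,fy=8,interpolation=cv2.INTER_CUBIC)
for c in cv2.HoughCircles(u,cv2.HOUGH_GRADIENT,1.5,120,param1=120,param2=30,minRadius=55,maxRadius=95)[0]:
    q=(c[:2]+.5)/8-.5+[230,185];print(q.round(1),(c[2]/8).round(2),onz("top",*q,.105).round(4),onz("top",*q,.09).round(4))
E
```

```text
[0.57574289 0.23030108 0.30119549]
pred [318.64376899 215.6307912 ] obs mid (320,216.6)
[334.07837286 221.84277516]
[303.80894656 209.66020201]
px per mm [-3.70953598 -0.50610298] [-0.83639116  2.30934594]Traceback (most recent call last):
  File "<stdin>", line 10, in <module>
TypeError: 'NoneType' object is not subscriptable
```

```bash
python3 -m jog '{"linear":[[1,0,-30],[0,0,-30],[0,0,-18],[0,0,0]],"turn":[0,0,0,0]}'; python3 -m jog '{"linear":[[0,0,0],[0,0,0],[0,0,0],[0,0,0],[0,0,0],[0,0,0]],"turn":[0,0,0,0,0,0]}' 0 60
```

```text
t: 3.08
tcp_pos: [0.5766, 0.2302, 0.2231]
tool_rot: [0.817, 0.576, 0.0, 0.0]
force: [-0.0, 0.7, 0.5]
finger_gap: 1.001
gripper_force: 0.0
t: 3.82
tcp_pos: [0.5769, 0.2305, 0.2249]
tool_rot: [0.817, 0.576, 0.001, 0.001]
force: [-1.8, -0.4, 5.5]
finger_gap: 0.717
gripper_force: 64.5
```

```bash
python3 -m jog '{"linear":[[0,0,25],[0,0,45],[0,0,50],[0,0,10],[0,0,0]],"turn":[0,0,0,0,0]}'; python3 -m jog '{"linear":[[-6,-27,0],[-11,-50,0],[-11,-50,0],[-11,-50,0],[-11,-50,0],[-11,-50,0],[-11,-50,0],[-11,-50,0],[-11,-50,0],[-6,-20,0],[0,0,0],[0,0,0]],"turn":[0,0,0,0,0,0,0,0,0,0,0,0]}'
python3 - <<'E'
from h import *
s=sense();print(s["tcp_pos"],s["tool_rot"])
a=snapshot("side")[:,:,::-1];b=snapshot("top")[:,:,::-1]
cv2.imwrite("pics/s2.png",a);cv2.imwrite("pics/t2.png",b)
cv2.imwrite("pics/c2.png",np.hstack([crop("",a,310,70,100,130,4.6),crop("",b,380,165,70,130,4.6)[:598]]))
E
```

```text
t: 4.45
tcp_pos: [0.5759, 0.2303, 0.353]
tool_rot: [0.817, 0.577, 0.0, 0.0]
force: [-0.5, 0.0, -3.2]
finger_gap: 0.715
gripper_force: 66.3
t: 5.95
tcp_pos: [0.4758, -0.2158, 0.3513]
tool_rot: [0.817, 0.576, -0.0, -0.002]
force: [-0.3, -0.0, -2.7]
finger_gap: 0.717
gripper_force: 66.2
[ 0.47582454 -0.2158027   0.35128654] [ 8.17126783e-01  5.76454672e-01 -4.01433692e-04 -1.91576246e-03]
```

View pics/c2.png

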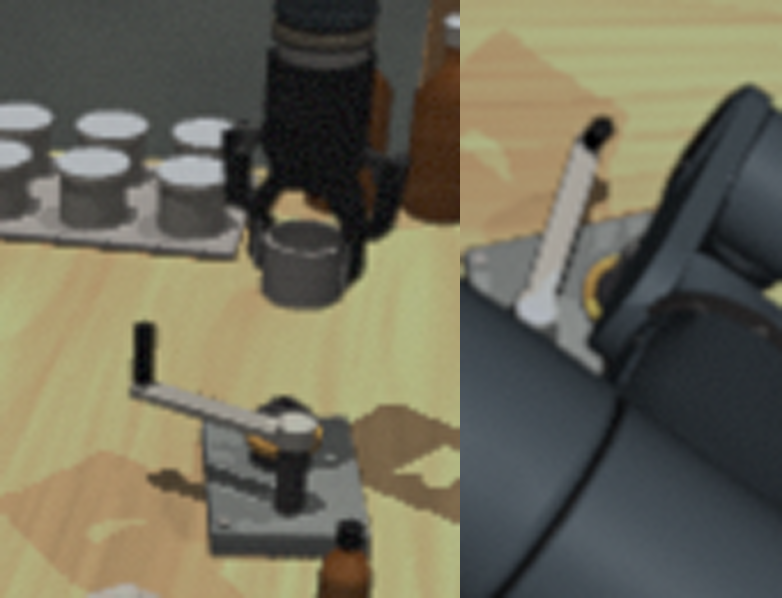

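The side crop shows the ring gripped level, with its rim centre at crop (307,237). The spindle tip is at (283,403), just behind the lock arm. The brass seat spans crop columns 245–323.

```bash
python3 - <<'E'
from h import *
k=lambda x,y:(x/4.6+310-.4,y/4.6+70-.4)
p=sense()["tcp_pos"];print(p)
print("ring",onz("side",*k(307,237),.2177),"pred rim px in crop",(proj("side",[p[0],p[1],.2177])-[309.6,69.6])*4.6)
print("spin top",onz("side",*k(283,403),.076),"brass mid px -> x",onz("side",*k(284,440),.05))
for q in((.4785,-.2165),(.4775,-.2155)):
    print(q,"tip",(proj("side",[*q,.076])-[309.6,69.6])*4.6,"seat",(proj("side",[*q,.05])-[309.6,69.6])*4.6)
# spindle blob + plate corners in original side image
im=cv2.imread("pics/side0.png");hsv=cv2.cvtColor(im,cv2.COLOR_BGR2HSV)
t=cv2.imread("pics/top0.png");g=cv2.cvtColor(t,cv2.COLOR_BGR2GRAY)
m=np.zeros(g.shape,np.uint8);m[218:242,404:430]=(g[218:242,404:430]<62)
c=max(cv2.findContours(m,0,1)[0],key=cv2.contourArea);(x,y),r=cv2.minEnclosingCircle(c);M=cv2.moments(c)
e=(M["m10"]/M["m00"],M["m01"]/M["m00"]);print("dark",x,y,r,e,cv2.contourArea(c),onz("top",*e,.064),onz("top",x,y,.064))
h=cv2.cvtColor(t,cv2.COLOR_BGR2HSV)[214:246,402:432];b=((h[...,1]>110)&(h[...,0]<25)).astype(np.uint8)
print("brass bbox",cv2.boundingRect(b))
E
```

```text
[ 0.47624074 -0.2154095   0.35192328]
ring [ 0.47657511 -0.20704131  0.2177    ] pred rim px in crop [308.66459054 232.25150325]
spin top [ 0.48426488 -0.21224837  0.076     ] brass mid px -> x [ 0.4803011  -0.20094851  0.05      ]
(0.4785, -0.2165) tip [291.0979517  401.12116763] seat [288.59319665 430.21780675]
(0.4775, -0.2155) tip [292.25004105 401.89218633] seat [289.73181972 431.00040257]
dark 415.7727355957031 228.68182373046875 6.365350246429443 (415.7212121212121, 228.6939393939394) 110.0 [ 0.47803495 -0.2164208   0.064     ] [ 0.47807288 -0.21659698  0.064     ]
brass bbox (5, 7, 16, 17)
```

```bash
python3 -m jog '{"linear":[[3,-2,-30],[0,0,-40],[0,0,-25],[0,0,0]],"turn":[0,0,0,0]}'; python3 -m jog '{"linear":[[0,0,-8],[0,0,-8],[0,0,0],[0,0,0]],"turn":[0,0,0,0]}'
```

```text
t: 6.55
tcp_pos: [0.479, -0.2172, 0.256]
tool_rot: [0.817, 0.577, -0.001, -0.002]
force: [-0.5, -0.4, -3.2]
finger_gap: 0.721
gripper_force: 66.4
t: 7.05
tcp_pos: [0.4794, -0.2188, 0.2421]
tool_rot: [0.817, 0.576, 0.0, 0.0]
force: [0.8, -0.2, -2.8]
finger_gap: 0.718
gripper_force: 66.5
```

```bash
python3 -m jog '{"linear":[[0,0,-5],[0,0,-5],[0,0,0]],"turn":[0,0,0]}'; python3 -m jog '{"linear":[[0,0,-3],[0,0,-3],[0,0,0]],"turn":[0,0,0]}'
```

```text
t: 7.42
tcp_pos: [0.4791, -0.2186, 0.2312]
tool_rot: [0.817, 0.576, -0.0, -0.001]
force: [0.6, -0.8, -2.4]
finger_gap: 0.722
gripper_force: 66.5
t: 7.8
tcp_pos: [0.4793, -0.2187, 0.2259]
tool_rot: [0.817, 0.576, 0.0, 0.0]
force: [0.1, -0.0, 1.6]
finger_gap: 0.72
gripper_force: 67.1
```

Lateral forces are near zero and the seat has been reached at TCP z of about 0.227. Now I'll press it home.

```bash
python3 -m jog '{"linear":[[0,0,-3],[0,0,-3],[0,0,-3],[0,0,0]],"turn":[0,0,0,0]}'; python3 -m jog '{"linear":[[0,0,-3],[0,0,-2],[0,0,0],[0,0,0]],"turn":[0,0,0,0]}';  python3 -m jog '{"linear":[[0,0,-2],[0,0,0],[0,0,0]],"turn":[0,0,0]}'
```

```text
t: 8.3
tcp_pos: [0.4793, -0.2187, 0.2167]
tool_rot: [0.817, 0.576, 0.0, 0.0]
force: [-1.1, -0.4, 1.7]
finger_gap: 0.72
gripper_force: 67.1
t: 8.8
tcp_pos: [0.4792, -0.2186, 0.2146]
tool_rot: [0.817, 0.577, 0.0, 0.001]
force: [-5.0, 1.8, 26.1]
finger_gap: 0.723
gripper_force: 69.2
t: 9.18
tcp_pos: [0.4791, -0.2186, 0.2144]
tool_rot: [0.817, 0.577, 0.0, 0.001]
force: [-8.0, 4.0, 40.7]
finger_gap: 0.718
gripper_force: 70.4
```

The stiff stop is at TCP z 0.2146. That equals grasp height minus 10 mm, so the ring is exactly home. I'll unload, release and lift.

```bash
python3 -m jog '{"linear":[[0,0,2],[0,0,0]],"turn":[0,0]}'; python3 -m jog '{"linear":[[0,0,0],[0,0,0],[0,0,0],[0,0,0],[0,0,0]],"turn":[0,0,0,0,0]}' 1; python3 -m jog '{"linear":[[0,0,20],[0,0,45],[0,0,50],[0,0,20],[-30,-50,0],[-30,-50,0],[-30,-50,0],[0,0,0],[0,0,0]],"turn":[0,0,0,0,0,0,0,0,0]}'
python3 - <<'E'
from h import *
s=sense();print(s["tcp_pos"],s["tool_rot"],s["q"])
a=snapshot("side")[:,:,::-1];b=snapshot("top")[:,:,::-1]
cv2.imwrite("pics/c3.png",np.hstack([crop("",a,310,100,100,110,5),crop("",b,380,165,60,110,5)]))
E
```

```text
t: 9.43
tcp_pos: [0.4792, -0.2186, 0.2146]
tool_rot: [0.817, 0.577, 0.0, 0.001]
force: [-4.7, 2.4, 27.0]
finger_gap: 0.721
gripper_force: 68.8
t: 10.05
tcp_pos: [0.4793, -0.2187, 0.2114]
tool_rot: [0.817, 0.576, -0.0, -0.0]
force: [-0.5, -0.8, -0.0]
finger_gap: 0.998
gripper_force: 0.0
t: 11.18
tcp_pos: [0.389, -0.3683, 0.3464]
tool_rot: [0.817, 0.576, 0.0, -0.001]
force: [0.1, -0.6, 0.4]
finger_gap: 1.0
gripper_force: 0.0
[ 0.38901467 -0.36832441  0.34638329] [ 8.17398429e-01  5.76072205e-01  2.39885731e-04 -7.51512054e-04] [-9.66904556e-01  4.88554389e-01  1.71531340e+00  5.75738494e-04
  9.39232702e-01 -6.24279480e-01]
```

View pics/c3.png

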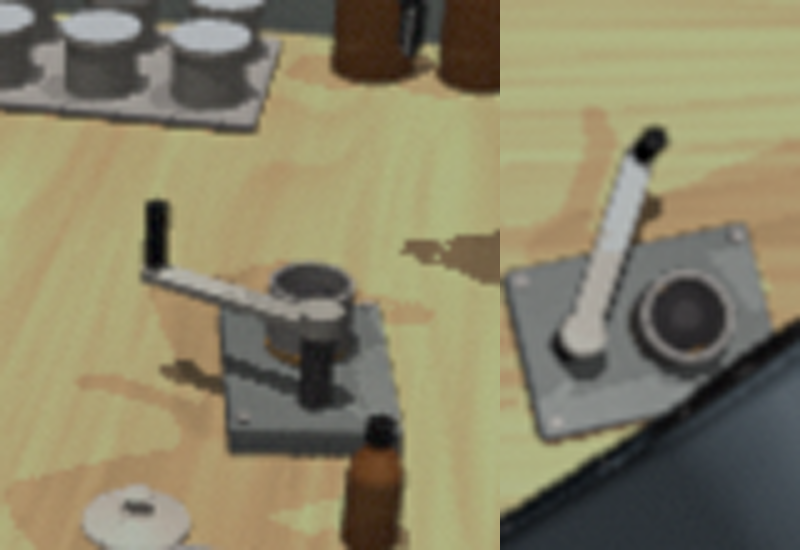

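The crops show the ring level on the spindle (top crop (685,318)), with the lock arm still open and its peg at top (652,140) / side (157,203). Next I'll grip the peg at about (0.587, -0.1895).

```bash
python3 -m jog '{"linear":[[16,15,0],[17,15,0],[17,15,0],[17,15,0],[17,15,0],[17,15,0],[17,15,0],[16,15,0],[16,15,0],[16,15,0],[16,15,0],[16,14,0]],"turn":[1,1,1,1,1,1,1,1,1,1,1,1]}'; python3 -m jog '{"linear":[[0,0,0],[0,0,0]],"turn":[0,0]}'
python3 - <<'E'
from h import *
p=sense()["tcp_pos"];print(p,sense()["tool_rot"])
q=np.array([.4793,-.2187]);print("rim home px pred (crop)",(proj("side",[*q,.08])-[309.6,99.6])*5,"if 15mm high",(proj("side",[*q,.095])-[309.6,99.6])*5,"obs 312,284")
print("top rim",(proj("top",[*q,.08])-[379.6,164.6])*5+[500,0],"obs 685,318")
print("peg",onz("top",410,192.6,.144),onz("side",341,140.2,.144))
a=snapshot("side")[:,:,::-1];cv2.imwrite("pics/c4.png",crop("",a,300,60,110,120,5))
E
```

```text
t: 12.78
tcp_pos: [0.588, -0.1869, 0.3466]
tool_rot: [0.417, 0.909, 0.0, -0.0]
force: [-0.1, -0.3, 0.9]
finger_gap: 0.997
gripper_force: 0.0
t: 13.02
tcp_pos: [0.587, -0.1888, 0.3465]
tool_rot: [0.419, 0.908, -0.0, -0.001]
force: [-0.7, -0.1, 0.1]
finger_gap: 1.001
gripper_force: 0.0
[ 0.58696861 -0.18882495  0.34653859] [ 4.19213055e-01  9.07887721e-01 -1.77931683e-04 -5.19181299e-04]
rim home px pred (crop) [316.05265143 279.45376322] if 15mm high [317.64739657 260.86407532] obs 312,284
top rim [689.01216445 315.59400628] obs 685,318
peg [ 0.586377   -0.18737638  0.144     ] [ 0.59018138 -0.18733137  0.144     ]
```

View pics/c4.png

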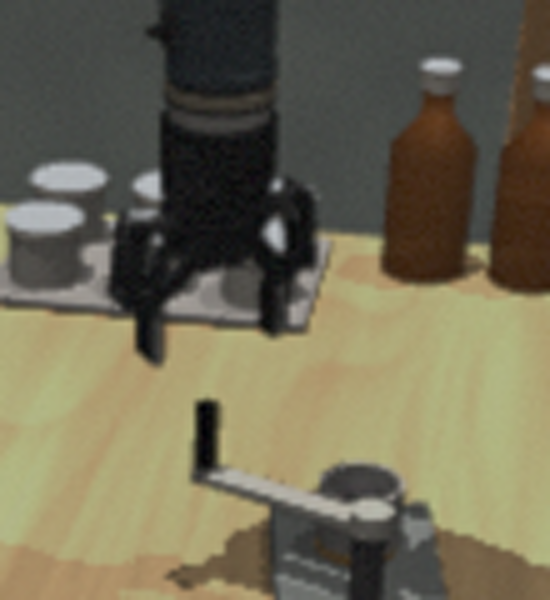

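The crop shows the fingertips at (150,360) and (275,335), straddling the peg at (206,405). The ring's rim height matches home. I'll descend and grip lightly.

```bash
python3 -m jog '{"linear":[[0,0,-30],[0,0,-35],[0,0,0]],"turn":[0,0,0]}'; python3 -m jog '{"linear":[[0,0,0],[0,0,0],[0,0,0],[0,0,0],[0,0,0],[0,0,0],[0,0,0],[0,0,0]],"turn":[0,0,0,0,0,0,0,0]}' 0 20
python3 - <<'E'
import numpy as np
P=np.array([.4646,-.1452])
for a in(-20,-30,-40,-50,-60,-70,-78.7,-82):print(a,(P+.13*np.array([np.cos(np.radians(a)),np.sin(np.radians(a))])).round(4))
E
```

```text
t: 13.45
tcp_pos: [0.5857, -0.1897, 0.2793]
tool_rot: [0.42, 0.907, 0.0, -0.004]
force: [-0.9, -0.1, 0.1]
finger_gap: 1.001
gripper_force: 0.0
t: 14.45
tcp_pos: [0.5876, -0.1898, 0.2826]
tool_rot: [0.419, 0.908, -0.0, 0.001]
force: [-0.0, 0.5, 6.3]
finger_gap: 0.203
gripper_force: 21.5
-20 [ 0.5868 -0.1897]
-30 [ 0.5772 -0.2102]
-40 [ 0.5642 -0.2288]
-50 [ 0.5482 -0.2448]
-60 [ 0.5296 -0.2578]
-70 [ 0.5091 -0.2674]
-78.7 [ 0.4901 -0.2727]
-82 [ 0.4827 -0.2739]
```

```bash
python3 -m jog '{"linear":[[-5,-10,0],[-5,-10,0],[-6,-10,0],[-7,-9,0],[-8,-8,0],[-8,-8,0],[0,0,0]],"turn":[0,0,0,0,0,0,0]}'; python3 -m jog '{"linear":[[-9,-7,0],[-10,-6,0],[-10,-5,0],[-10,-5,0],[-9,-3,0],[0,0,0],[0,0,0]],"turn":[0,0,0,0,0,0,0]}'
```

```text
t: 15.32
tcp_pos: [0.5483, -0.2471, 0.2825]
tool_rot: [0.42, 0.907, -0.001, 0.002]
force: [3.3, -3.7, 4.8]
finger_gap: 0.206
gripper_force: 21.6
t: 16.2
tcp_pos: [0.4999, -0.2716, 0.2822]
tool_rot: [0.42, 0.908, -0.001, 0.0]
force: [1.6, -2.7, 7.0]
finger_gap: 0.205
gripper_force: 21.9
```

```bash
python3 -m jog '{"linear":[[-5,-1,0],[-5,-1,0],[0,0,0]],"turn":[0,0,0]}'; python3 -m jog '{"linear":[[-4,-1,0],[0,0,0],[0,0,0]],"turn":[0,0,0]}';
```

```text
t: 16.58
tcp_pos: [0.4917, -0.2729, 0.2822]
tool_rot: [0.42, 0.907, 0.001, 0.003]
force: [9.0, 2.8, 3.4]
finger_gap: 0.204
gripper_force: 22.0
t: 16.95
tcp_pos: [0.4903, -0.273, 0.2823]
tool_rot: [0.421, 0.907, 0.002, 0.006]
force: [20.7, 7.9, 0.2]
finger_gap: 0.202
gripper_force: 23.0
```

The stop is reached at (0.490, -0.273), exactly the predicted closed peg position. I'll release and lift clear.

```bash
python3 -m jog '{"linear":[[2,0,0],[0,0,0],[0,0,0],[0,0,0],[0,0,0]],"turn":[0,0,0,0,0]}' 1; python3 -m jog '{"linear":[[0,0,20],[0,0,45],[0,0,50],[-20,-50,20],[-10,-50,0],[0,-50,0],[0,0,0],[0,0,0],[0,0,0]],"turn":[0,0,0,0,0,0,0,0,0]}'
python3 - <<'E'
from h import *
print(sense()["tcp_pos"],sense()["force"])
a=snapshot("side")[:,:,::-1];b=snapshot("top")[:,:,::-1]
cv2.imwrite("pics/c5.png",np.hstack([crop("",a,310,100,100,110,5),crop("",b,380,165,60,110,5)]))
E
```

```text
t: 17.58
tcp_pos: [0.488, -0.2738, 0.2816]
tool_rot: [0.42, 0.908, -0.0, -0.0]
force: [0.2, -0.6, -0.2]
finger_gap: 0.999
gripper_force: 0.0
t: 18.7
tcp_pos: [0.4584, -0.4223, 0.4165]
tool_rot: [0.419, 0.908, 0.0, -0.001]
force: [0.5, 0.3, 0.4]
finger_gap: 1.004
gripper_force: 0.0
[ 0.45836806 -0.42229712  0.4165046 ] [0.50575799 0.2867979  0.41344116]
```

View pics/c5.png

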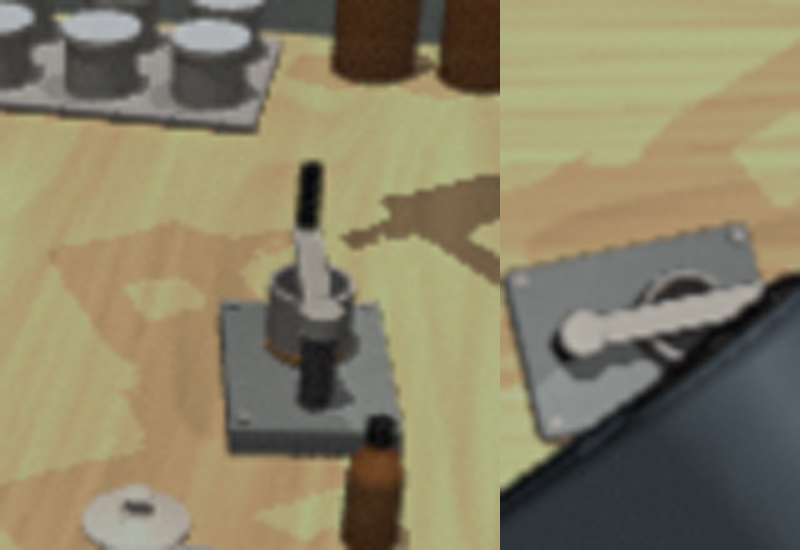

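The crops show the arm closed across the ring: hub at (580,332) in the top crop with the bar passing over the ring's centre, and the peg at (312,195) in the side crop. The robot is clear, so I'm handing in.

```bash
python3 -c "
from station import *
print(sign_off())"
```

```text
the job is handed in; nothing more can be done
None
```

I mounted the short ring on the spindle, pressed it down to its hard stop, closed the lock arm over it to its stop and handed the job in at about 19 s; sign-off returned no verdict.

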